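# Third hand: hold a bracket against the sprung fence

### The job

Pick up the aluminium angle bracket by its rib, set it flat on the bed of the blue holding fixture between the two low rails, and push its upright flange flush against the yellow sprung fence until the fence's black pointer stands in the green band of the scale, never in the red. Push the fence only with the bracket, leave the V-block, brass master and caliper where they are, and finish while still gripping the bracket and keeping that steady push (about 10 N), because a colleague will then clamp it down.

Things in the scene. Friction and masses are not known exactly. Their poses are not given: they have to be found in the camera images.
- bracket: Loose bright aluminium angle bracket, about 0.22 kg. Foot 70 (x) x 60 (y) x 8 mm thick; origin at the centre of its underside, z up. Flange 8 mm thick, 60 wide, 45 tall at the +x end, flat outer face (two holes) at x = +35 mm. A 12 mm thick rib (along x, at y = 0) runs from the flange back to x = -30 mm, top 40 mm up: grip it across y from above. Starts foot down on the table.
- rib (a point): Point in the rib of the bracket at which to grip it: 4 mm behind the bracket's origin (x = -4 mm), 32 mm above the underside, mid-thickness. Axes as the bracket's.
- flange_face (a point): Point on the outer face of the bracket's flange, in the middle, 22 mm above the underside (x = +35 mm of the bracket).
- fixture: Fixture fixed on the table. Dark bed 220 (x) x 140 (y) x 12 mm, origin at the centre of its underside; +x is the push direction, to the yellow fence, then a blue housing (x 84 to 106, 55 tall). Two blue rails 10 mm above the bed, x -105 to +20, 72 mm clear between them, centred on y = 0. White scale block (green band, then red, on top) at x 22 to 76, y 49 to 67, 46 mm tall.
- bed (a point): Point on top of the fixture's bed (12 mm above the table), midway between the rails, 50 mm in front of the unpressed fence's face (x = -20 mm in the fixture). Axes as the fixture's.
- fence_face (a point): Middle of the yellow fence's pressing face, 22 mm above the bed (34 above the table), facing the fixture's -x; moves with the fence; at rest at x = +30 mm of the fixture. Fence 70 mm wide, 12 thick, top 59 mm above the table. Axes as the fixture's.
- fence (a joint): How far the fence is pushed back along the fixture's +x, m: 0 at rest, end stop 0.028. Its spring resists with 0.8 N per mm (plus 0.2 N friction). Pointer in the green from 0.008 to 0.016 (6.4 to 12.8 N; middle 0.012, about 10 N), in the red from 0.022.
- vblock: Loose grey steel V-block, 50 x 50 x 50 mm, origin at the centre of its underside. Leave alone.
- master: Loose brass setting master, foot 52 mm in diameter, 55 mm tall, origin at the centre of its underside. Leave alone.
- caliper: Loose digital caliper lying flat, about 230 mm long along its x, black slider 12 mm thick; origin under its middle. Leave alone.
Things that resemble listed ones, but are neither listed nor needed, are in the scene too. What is shaped like the bracket but turquoise is not meant.

How it is judged:
On the way:
1. the bracket is picked up clear of the table, gripped (height (world z) of bracket above 0.02 m and contact force between the fingers and bracket above 1 N), for 0.1 s.
At the end, for the whole second after the job is handed in: Bracket still gripped, flat on the bed (4 mm, 3.4 deg), flange flush on the fence (3.4 deg, centres within 11 mm), pressing it at a steady 4-18 N with the fence at rest 8-16 mm back (green); robot not touching the fence; V-block, master, caliper within 20 mm of their start (value of joint fence between 0.008 and 0.016 m and velocity of joint fence between -0.004 and 0.004 m/s and contact force between bracket and fence between 4 and 18 N and contact force between the fingers and bracket above 2 N and horizontal distance between flange_face and fence_face below 0.011 m and angle between the x axis of bracket and the x axis of fixture, either way round below 0.06 rad and angle between bracket's own z axis and vertical below 0.06 rad and z of bracket in the frame of fixture between 0.008 and 0.016 m and contact force between each of the arm, the fingers and fence below 0.5 N and distance of each of vblock, master, caliper from where it was at the start of the episode below 0.02 m); the arm keeps its last pose, push and grip.
It fails at once if the fence is pushed into the red band (value of joint fence above 0.023 m).
It fails at once if the robot itself pushes the fence (contact force between any of the fingers, the arm and fence above 3 N).
It fails at once if the V-block, master or caliper is displaced or tipped over (distance of any of vblock, master, caliper from where it was at the start of the episode above 0.02 m or angle between any of vblock, master, caliper's own z axis and vertical above 0.5 rad).
It also fails if it takes over 51 s, if anything falls off the work surface, if the arm or the gripper's body presses on something with over 40 N, if the wrist force passes 120 N, or if a joint passes its speed limit or range.

### The arm

A 7-joint arm with a two-finger parallel gripper is mounted at the origin on the work surface. World frame = base frame: x ahead of the robot, y to its left, z up, the work surface at z = 0. Lengths are in m, angles in rad, forces in N, time in s.
With the tool pointing down it reaches from about 0.4 to 0.85 m from the base axis. Payload 4.4 kg.
Tool frame: the origin (TCP) lies between the finger pads; the fingertips stand 25 mm ahead of it and the grasp point (between the pads) lies 6 mm ahead of it; z points along the fingers, y is the line along which they close (so a half turn about z gives the same grasp; the last joint's range is limited). The gripper opens to 94 mm and grips with 3 to 60 N. Pads are 16 mm wide; open, the fingers measure 119 mm over their backs; the gripper's body (75 mm by 177 mm) begins 78 mm behind the grasp point.
Start: joints at [1.151, 0.628, 0.038, 1.517, -0.027, 0.996, -0.02], TCP at [0.225, -0.61, 0.23] pointing down, gripper open.
Joint ranges: [-3.06, 3.06], [-0.37, 2.12], [-1.25, 1.32], [0.18, 2.47], [-1.1, 4.24], [0.23, 1.98], [-2.94, 2.94]. Speed limits (rad/s): [2.57, 2.57, 3.14, 3.14, 3.14, 3.14, 3.14].

### API

Orientations are given as a rotation vector (axis times angle).
In Python, from bench import bot gives the robot as it stands.
- The arm moves only by the tool carry_out, never from a script. Its argument "targets" is a list of rows, each an object of numbers: "jaw": the closure, from 0 (fully open) to 1 (shut); "dx", "dy", "dz": the shift along the tool's x, y, z in mm; "rx", "ry", "rz": the turn, a rotation vector about the tool's x, y, z in rad. A call has 1 to 5 rows; each row shifts and turns the commanded pose from where the row before left it, along the tool's axes as they then stand; what a row does not reach is not made up. A row lasts 1/10 s, in which the tool goes at most 50 mm and 8.59 degrees, less where a joint would pass 70% of its speed; a pose out of reach is approached as far as the arm can. A call with a gripper value outside its range is refused whole. The fingers move at their own pace and stop on an object; the grip force is fixed at half the most. Time passes only in rows, so rows that do not move let the fingers close. It gives the time, the measured TCP pose, the force, the opening and the grip force at its end, in the units of the state.
- bot.observe(): the state, without advancing time (a new reading comes with each control period).
- bot.get_image(name): name is "scene" or "side" or "wrist"; returns the picture (480x640x3 uint8, blue, green, red); there is no depth.
- bot.get_calibration(name): a dict with "fovy" (degrees; the focal length in pixels is half the picture's height over the tangent of half this angle, whatever the lens; pixels are square), "cx", "cy" (the principal point, pixels), "R" (3x3) and "t" (3): a world point X has camera coordinates R X + t. Camera axes: x right, y down, z forward; pixel columns grow to the right and rows downward; lengths in m; the calibration is good to about 2 mm. The wrist camera is an equidistant fisheye: a pixel r from the principal point sees the ray r / f radians off the axis. A picture is of the moment at which its call begins: read the wrist's pose just before it. get_calibration takes no time and is no camera call; for the wrist camera it gives the pose at the moment of the call.
- bot.job_done(): hands the job in; it is judged then, once.
The state is a dict: "clock": time; "q": joint angles; "joint_vel": joint speeds; "joint_efforts": joint torques, N m; "tcp_pos": TCP position; "tool_rot": TCP orientation; "force": force on the tool from outside, world axes, zero at the start; "wrist_torque": the same for the moment, N m; "width": opening from 0.0 (shut) to 1.0 (fully open); "finger_force": force on a finger pad.
Only numpy, scipy, OpenCV 4.12 (cv2) and the standard library are available. Lean on these libraries where they do the work, as an engineer would, in place of code of your own. Each camera call takes 0.05 s, during which the arm holds its last target. There are 200 camera calls.

## Working session

There is one attempt and no reset: what is moved stays moved. The work goes in short steps, Python scripts to look and compute and a tool call to move; the robot and the scene stay as the last step left them, time stands still between calls to the robot, and variables do not carry over. Pictures are saved under pics/ and viewed, at most 10 in all, crops included, and the job is handed in when it is done.

Besides the shell and the picture viewer there is one more tool, called after "Call:" as name([rows], argument=value, ...), one row to a line, values as JSON. carry_out: Moves the arm, as the interface text tells. Its arguments: {"type":"object","properties":{"targets":{"type":"array"}},"required":["targets"]}

```bash
mkdir -p pics; cat > h.py <<'E'
import numpy as np, cv2
from bench import bot
from scipy.spatial.transform import Rotation as Ro
def ray(c,u,v,fish=False):
    f=240/np.tan(np.radians(c["fovy"])/2); d=np.array([u-c["cx"],v-c["cy"]],float)
    if fish:
        r=np.hypot(*d); th=r/f; k=np.sin(th)/max(r,1e-9); d=np.array([d[0]*k,d[1]*k,np.cos(th)])
    else: d=np.array([d[0]/f,d[1]/f,1])
    R=np.array(c["R"]);t=np.array(c["t"]); return -R.T@t, R.T@d
def onz(c,u,v,z,fish=False):
    o,d=ray(c,u,v,fish); return o+d*(z-o[2])/d[2]
def tri(c1,p1,c2,p2,f1=False,f2=False):
    o1,d1=ray(c1,*p1,f1);o2,d2=ray(c2,*p2,f2)
    s=np.linalg.lstsq(np.c_[d1,-d2],o2-o1,rcond=None)[0]
    a=o1+d1*s[0];b=o2+d2*s[1]; return (a+b)/2,np.linalg.norm(a-b)
E
python3 - <<'E'
from h import *
for n in("scene","side"):
    cv2.imwrite(f"pics/{n}0.png",bot.get_image(n)); c=bot.get_calibration(n); print(n,c)
s=bot.observe();print(s["tool_rot"],s["tcp_pos"],s["force"],s["clock"])
E
```

```text
scene {'fovy': 43.44887880899807, 'cx': 324.7594090193945, 'cy': 245.9854110853419, 'R': array([[ 0.53595124,  0.84424738, -0.00161975],
       [ 0.55363262, -0.35290822, -0.75428556],
       [-0.63737524,  0.40336354, -0.65654449]]), 't': array([-0.30807858, -0.28432606,  1.43005016])}
side {'fovy': 47.33515229604295, 'cx': 321.435639368521, 'cy': 237.43729898161195, 'R': array([[-0.98018006, -0.19734646, -0.01736153],
       [-0.13153174,  0.71380776, -0.68787927],
       [ 0.14814333, -0.67196195, -0.72561745]]), 't': array([0.57816074, 0.1244174 , 0.99602789])}
[-3.09088325e+00 -5.52596379e-01  5.39841476e-04] [ 0.22503456 -0.60920551  0.22964331] [ 0.91178775 -0.10980176 -0.42944451] 0.1
```

View pics/scene0.png

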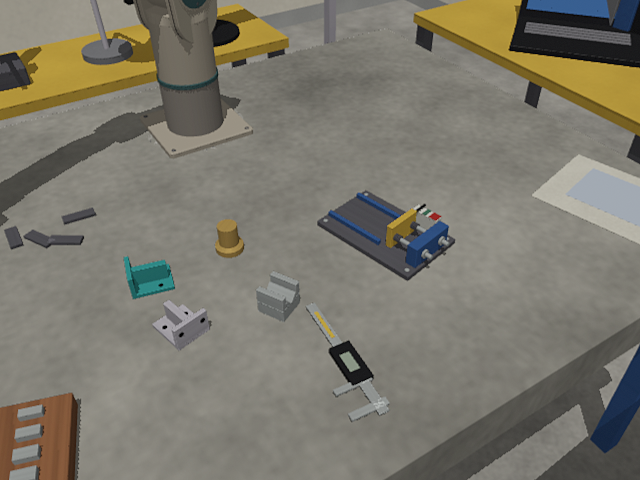

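View pics/side0.png

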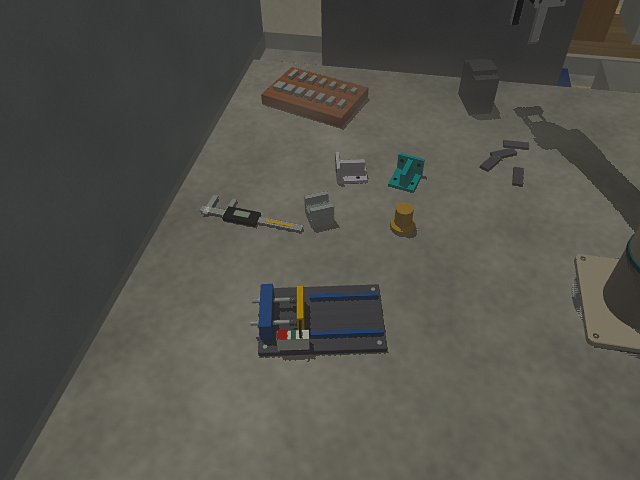

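The scene view shows the bright bracket at (182,325), with its holed flange at the lower right. The turquoise decoy is at (150,277) and the fixture at (385,232), with the fence towards the lower right. In the side view the bracket is at (350,168) and the fixture at (320,320). I'll enlarge these for corner reading.

```bash
python3 - <<'E'
import cv2,numpy as np
a=cv2.imread("pics/scene0.png");b=cv2.imread("pics/side0.png")
def cr(i,x,y,w,h,k): return cv2.resize(i[y:y+h,x:x+w],None,fx=k,fy=k,interpolation=cv2.INTER_CUBIC)
o=np.zeros((600,800,3),np.uint8)
def put(p,x,y): o[y:y+p.shape[0],x:x+p.shape[1]]=p
put(cr(a,145,295,75,60,5),0,0)      # 375x300
put(cr(b,325,145,50,45,6),400,0)    # 300x270
put(cr(a,312,185,150,95,2.6),0,305) # 390x247
put(cr(b,250,275,145,85,2.7),400,305)
cv2.imwrite("pics/z1.png",o)
E
```

```text
(no output)
```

View pics/z1.png

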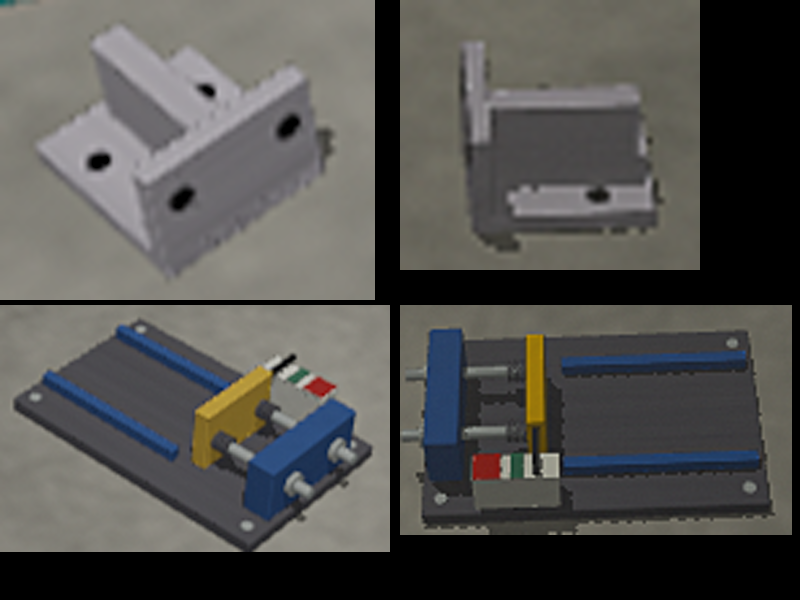

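The crop shows clear corners. Bracket flange outer face: top corners at (146,185) and (312,80), bottom corners at (165,277) and (322,172). Bed corners and screws are also readable in both views.

```bash
python3 - <<'E'
from h import *
cs,cd=bot.get_calibration("scene"),bot.get_calibration("side")
def px(p,k,ox,oy,X,Y): return ((p[0]-X+.5)/k-.5+ox,(p[1]-Y+.5)/k-.5+oy)
def fit(M,P):
    M=np.array(M,float);P=np.array(P); m=M[:,0]+1j*M[:,1];p=P[:,0]+1j*P[:,1]
    r=np.sum((p-p.mean())*np.conj(m-m.mean())); r/=abs(r); o=p.mean()-r*m.mean()
    return np.array([o.real,o.imag]),np.angle(r),np.round(abs(p-o-r*m)*1000,1)
# bracket
L=[((146,185),.045,(.035,-.03)),((312,80),.045,(.035,.03)),((165,277),0,(.035,-.03)),((322,172),0,(.035,.03)),((38,148),.008,(-.035,-.03)),((108,33),.04,(-.03,0))]
P=[onz(cs,*px(p,5,145,295,0,0),z) for p,z,_ in L]; M=[m for *_,m in L]
print("br scene",fit(M,P))
L2=[((484,142),.045,(.035,.03),0)]
P2=[onz(cd,*px(p,6,325,145,400,0),z) for p,z in [((475,43),.045),((638,95),.04),((655,215),.008)]]
print("side pts",np.round(P2,4))
FS=[((16,401),(-.11,-.07)),((138,320),(-.11,.07)),((370,447),(.11,.07)),((247,543),(.11,-.07))]
PS=[onz(cs,*px(p,2.6,312,185,0,305),.012) for p,_ in FS]
FD=[((746,332),(-.11,-.07)),((770,503),(-.11,.07)),((423,517),(.11,.07))]
PD=[onz(cd,*px(p,2.7,250,275,400,305),.012) for p,_ in FD]
print("fx scene",fit([m for _,m in FS],PS));print("fx side",fit([m for _,m in FD],PD))
o,a,_=fit([m for _,m in FS+FD],PS+PD); print("both",o,a)
for n,p in (("v",(278,300)),("m",(229,245)),("cal end",(310,308)),("turq",(150,277))): print(n,onz(cs,*p,.02))
T=Ro.from_rotvec(bot.observe()["tool_rot"]).as_matrix();print(T)
E
```

```text
br scene (array([ 0.57638517, -0.2702108 ]), np.float64(0.23345202790591066), array([0.3, 1.7, 2.7, 2.1, 2. , 0.7]))
side pts [[ 0.6115 -0.2924  0.045 ]
 [ 0.5467 -0.2784  0.04  ]
 [ 0.5346 -0.2485  0.008 ]]
fx scene (array([0.56422524, 0.13776781]), np.float64(0.23283785233960358), array([4.2, 1.7, 2.7, 3.5]))
fx side (array([0.56250422, 0.13975171]), np.float64(0.23271136938558049), array([2. , 1.1, 1.6]))
both [0.56348291 0.13860436] 0.23193325570709827
v [ 0.62216717 -0.11940944  0.02      ]
m [ 0.45653811 -0.12722671  0.02      ]
cal end [ 0.66493819 -0.08499601  0.02      ]
turq [ 0.4597224  -0.27500715  0.02      ]
[[ 9.38053507e-01  3.46489842e-01 -6.37778692e-04]
 [ 3.46490426e-01 -9.38052121e-01  1.61350558e-03]
 [-3.92063632e-05 -1.73453878e-03 -9.99998495e-01]]
```

Call:
carry_out([
  {"jaw": 0,"dx": 44,"dy": -20},
  {"jaw": 0,"dx": 44,"dy": -20},
  {"jaw": 0,"dx": 44,"dy": -20},
  {"jaw": 0,"dx": 44,"dy": -20},
  {"jaw": 0,"dx": 44,"dy": -20},
])

```text
invalid input
```

Call:
carry_out([
  {"jaw": 0,"dx": 44,"dy": -20},
  {"jaw": 0,"dx": 44,"dy": -20},
  {"jaw": 0,"dx": 44,"dy": -20},
  {"jaw": 0,"dx": 40,"dy": -16},
  {"jaw": 0,"dx": 20,"dy": -10,"rz": 0.12},
])

```text
invalid input
```

Call:
carry_out([
  {"jaw": 0,"dz": 30},
  {"jaw": 0,"dz": 30},
  {"jaw": 0},
  {"jaw": 0},
])

```text
invalid input
```

```bash
cat >> h.py <<'E'
def tool(): 
    s=bot.observe(); return np.array(s["tcp_pos"]),Ro.from_rotvec(s["tool_rot"]).as_matrix(),s
def go(x,y,z,yaw):
    p,T,s=tool(); d=T.T@(np.array([x,y,z])-p)*1000
    W=np.array([[np.cos(yaw),np.sin(yaw),0],[np.sin(yaw),-np.cos(yaw),0],[0,0,-1]])
    r=Ro.from_matrix(T.T@W).as_rotvec(); print("t",s["clock"],"p",p.round(4),"need mm",d.round(1),"rot",r.round(4),"F",np.round(s["force"],1),"w",s["width"],"g",s["finger_force"])
E
python3 - <<'E'
from h import *
go(.5725,-.2711,.038,.233)
c=bot.get_calibration("wrist");np.save("cw1.npy",c,allow_pickle=True);i=bot.get_image("wrist");cv2.imwrite("pics/w1.png",i);print(c["fovy"],c["cx"],c["cy"])
E
```

```text
t 0.1 p [ 0.225  -0.6092  0.2296] need mm [ 443.1 -196.4  192. ] rot [-1.700e-03  1.000e-04  1.208e-01] F [ 0.9 -0.1 -0.4] w 1.0035196031052318 g 0.0
65.70646984690485 319.31526007888436 241.0437806124885
```

View pics/w1.png

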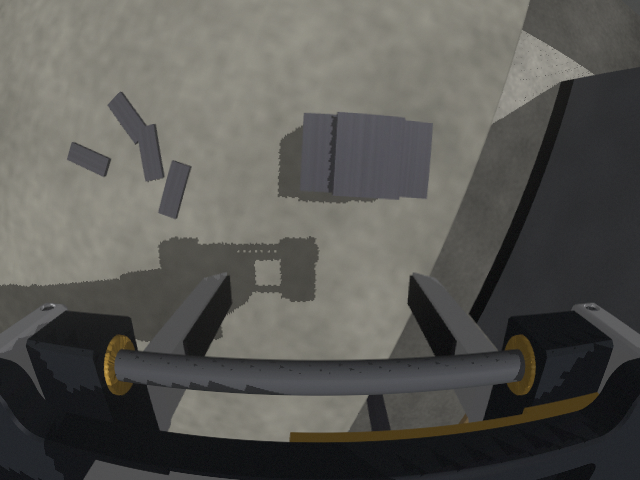

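The moves were refused, probably because every field is required. The wrist view shows a grey block at (370,155), ahead of the tool and lower down, so I'll lift a little on the way past.

Call:
carry_out([
  {"jaw": 0,"dx": 10,"dy": -20,"dz": -40,"rx": 0,"ry": 0,"rz": 0},
  {"jaw": 0,"dx": 44,"dy": -20,"dz": 0,"rx": 0,"ry": 0,"rz": 0},
  {"jaw": 0,"dx": 44,"dy": -20,"dz": 0,"rx": 0,"ry": 0,"rz": 0},
  {"jaw": 0,"dx": 44,"dy": -20,"dz": 0,"rx": 0,"ry": 0,"rz": 0},
  {"jaw": 0,"dx": 44,"dy": -20,"dz": 0,"rx": 0,"ry": 0,"rz": 0},
])

```text
clock: 0.65
tcp_pos: [0.366, -0.4499, 0.2704]
tool_rot: [-3.093, -0.552, -0.0]
force: [0.9, 0.1, -0.1]
width: 0.999
finger_force: 0.0
```

Call:
carry_out([
  {"jaw": 0,"dx": 44,"dy": -18,"dz": 0,"rx": 0,"ry": 0,"rz": 0},
  {"jaw": 0,"dx": 44,"dy": -18,"dz": 0,"rx": 0,"ry": 0,"rz": 0},
  {"jaw": 0,"dx": 44,"dy": -16,"dz": 10,"rx": 0,"ry": 0,"rz": 0},
  {"jaw": 0,"dx": 44,"dy": -16,"dz": 10,"rx": 0,"ry": 0,"rz": 0},
  {"jaw": 0,"dx": 40,"dy": -16,"dz": 20,"rx": 0,"ry": 0,"rz": 0},
])

```text
clock: 1.15
tcp_pos: [0.5411, -0.2965, 0.2312]
tool_rot: [3.091, 0.554, 0.004]
force: [0.4, -1.4, -0.1]
width: 0.999
finger_force: 0.0
```

Call:
carry_out([
  {"jaw": 0,"dx": 35,"dy": -12,"dz": 25,"rx": 0,"ry": 0,"rz": 0},
  {"jaw": 0,"dx": 0,"dy": 0,"dz": 40,"rx": 0,"ry": 0,"rz": 0.12},
  {"jaw": 0,"dx": 0,"dy": 0,"dz": 0,"rx": 0,"ry": 0,"rz": 0},
  {"jaw": 0,"dx": 0,"dy": 0,"dz": 0,"rx": 0,"ry": 0,"rz": 0},
])

```text
clock: 1.55
tcp_pos: [0.5663, -0.2752, 0.1653]
tool_rot: [-3.12, -0.369, 0.004]
force: [-0.6, -0.1, 0.7]
width: 0.999
finger_force: 0.0
```

```bash
python3 - <<'E'
from h import *
go(.5725,-.2711,.038,.233)
c=bot.get_calibration("wrist");np.save("cw1.npy",c,allow_pickle=True);i=bot.get_image("wrist");cv2.imwrite("pics/w2.png",i)
E
```

```text
t 1.55 p [ 0.5663 -0.2752  0.1653] need mm [  7.3  -2.5 127.3] rot [-0.0003  0.0022  0.0023] F [-0.6 -0.1  0.7] w 0.9989345444685112 g 0.0
```

View pics/w2.png

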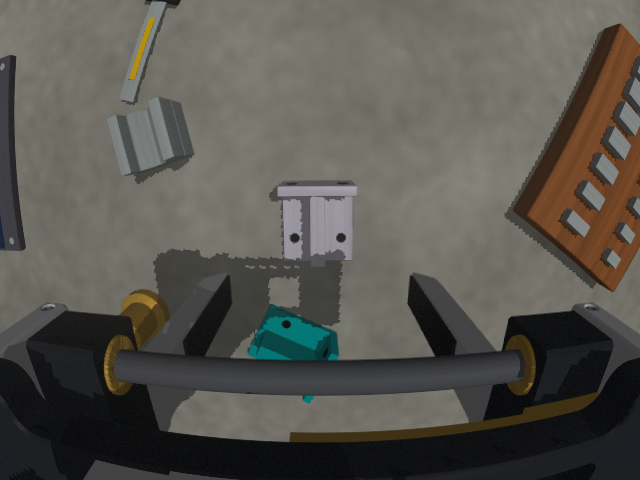

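The wrist view shows the bracket centred near (318,222). The flange top edge runs from (278,184) to (356,183), and the rib runs down the middle to (318,262).

```bash
python3 - <<'E'
from h import *
c=np.load("cw1.npy",allow_pickle=True).item()
L=onz(c,279,183,.045,True);R=onz(c,356,182,.045,True);f=(L+R)/2
d=(L-R)[:2];yaw=np.arctan2(-d[0],d[1]);print(np.linalg.norm(d),"yaw",yaw)
a=np.array([np.cos(yaw),np.sin(yaw)]);o=f[:2]-.035*a;print("origin",o)
foot=[onz(c,*p,.008,True)[:2] for p in((283,258),(352,259))];print(foot,"foot mid ->",np.mean(foot,0)+.035*a)
rib=o-.004*a; print(rib); go(*rib,.038,yaw)
E
```

```text
0.0567409336927249 yaw 0.24872134384905317
origin [ 0.57800377 -0.27168156]
[array([ 0.53707932, -0.24974473]), array([ 0.55033523, -0.30868155])] foot mid -> [ 0.57763025 -0.27059737]
[ 0.57412685 -0.27266622]
t 1.6 p [ 0.5671 -0.276   0.1667] need mm [  7.6  -1.8 128.7] rot [ 0.0014 -0.0003 -0.0144] F [ 0.5  1.  -0.3] w 1.0007743286606872 g 0.0
```

Call:
carry_out([
  {"jaw": 0,"dx": 7,"dy": -2,"dz": 30,"rx": 0,"ry": 0,"rz": -0.007},
  {"jaw": 0,"dx": 0,"dy": 0,"dz": 35,"rx": 0,"ry": 0,"rz": 0},
  {"jaw": 0,"dx": 0,"dy": 0,"dz": 35,"rx": 0,"ry": 0,"rz": 0},
  {"jaw": 0,"dx": 0,"dy": 0,"dz": 17,"rx": 0,"ry": 0,"rz": 0},
  {"jaw": 0,"dx": 0,"dy": 0,"dz": 10,"rx": 0,"ry": 0,"rz": 0},
])

```text
clock: 2.1
tcp_pos: [0.5736, -0.2726, 0.0391]
tool_rot: [3.118, 0.376, 0.001]
force: [0.7, -0.7, 0.2]
width: 1.004
finger_force: 0.0
```

Call:
carry_out([
  {"jaw": 1,"dx": 0,"dy": 0,"dz": 0,"rx": 0,"ry": 0,"rz": 0},
  {"jaw": 1,"dx": 0,"dy": 0,"dz": 0,"rx": 0,"ry": 0,"rz": 0},
  {"jaw": 1,"dx": 0,"dy": 0,"dz": 0,"rx": 0,"ry": 0,"rz": 0},
  {"jaw": 1,"dx": 0,"dy": 0,"dz": 0,"rx": 0,"ry": 0,"rz": 0},
  {"jaw": 1,"dx": 0,"dy": 0,"dz": 0,"rx": 0,"ry": 0,"rz": 0},
])

```text
clock: 2.6
tcp_pos: [0.5741, -0.2711, 0.0393]
tool_rot: [3.118, 0.377, 0.002]
force: [0.0, 0.4, 0.0]
width: 0.613
finger_force: 0.0
```

Call:
carry_out([
  {"jaw": 1,"dx": 0,"dy": 0,"dz": 0,"rx": 0,"ry": 0,"rz": 0},
  {"jaw": 1,"dx": 0,"dy": 0,"dz": 0,"rx": 0,"ry": 0,"rz": 0},
  {"jaw": 1,"dx": 0,"dy": 0,"dz": 0,"rx": 0,"ry": 0,"rz": 0},
  {"jaw": 1,"dx": 0,"dy": 0,"dz": 0,"rx": 0,"ry": 0,"rz": 0},
  {"jaw": 1,"dx": 0,"dy": 0,"dz": 0,"rx": 0,"ry": 0,"rz": 0},
])

```text
clock: 3.1
tcp_pos: [0.5736, -0.2709, 0.0384]
tool_rot: [-3.119, -0.377, -0.0]
force: [-0.0, 0.3, -0.7]
width: 0.187
finger_force: 0.0
```

Call:
carry_out([
  {"jaw": 1,"dx": 0,"dy": 0,"dz": 0,"rx": 0,"ry": 0,"rz": 0},
  {"jaw": 1,"dx": 0,"dy": 0,"dz": 0,"rx": 0,"ry": 0,"rz": 0},
  {"jaw": 1,"dx": 0,"dy": 0,"dz": 0,"rx": 0,"ry": 0,"rz": 0},
  {"jaw": 1,"dx": 0,"dy": 0,"dz": 0,"rx": 0,"ry": 0,"rz": 0},
  {"jaw": 1,"dx": 0,"dy": 0,"dz": 0,"rx": 0,"ry": 0,"rz": 0},
])

```text
clock: 3.6
tcp_pos: [0.5736, -0.271, 0.0384]
tool_rot: [3.119, 0.377, 0.0]
force: [0.2, -0.6, -1.1]
width: 0.125
finger_force: 30.0
```

Call:
carry_out([
  {"jaw": 1,"dx": 0,"dy": 0,"dz": -15,"rx": 0,"ry": 0,"rz": 0},
  {"jaw": 1,"dx": 0,"dy": 0,"dz": -25,"rx": 0,"ry": 0,"rz": 0},
  {"jaw": 1,"dx": 0,"dy": 0,"dz": -35,"rx": 0,"ry": 0,"rz": 0},
  {"jaw": 1,"dx": 0,"dy": 0,"dz": -35,"rx": 0,"ry": 0,"rz": 0},
  {"jaw": 1,"dx": 0,"dy": 0,"dz": -30,"rx": 0,"ry": 0,"rz": 0},
])

```text
clock: 4.1
tcp_pos: [0.5737, -0.2708, 0.1812]
tool_rot: [3.118, 0.377, 0.002]
force: [1.4, 0.1, -1.9]
width: 0.122
finger_force: 30.0
```

```bash
python3 - <<'E'
from h import *
a=.2325;o=np.array([.5635,.1386]);u=np.array([np.cos(a),np.sin(a)])
p=o-.034*u;print(p)
go(*p,.120,a)
E
```

```text
[0.53041482 0.13076603]
t 4.1 p [ 0.5737 -0.2708  0.1812] need mm [  53.7 -400.4   61. ] rot [ 0.0006 -0.001   0.0083] F [ 1.4  0.1 -1.9] w 0.1223169503007524 g 29.999026358127594
```

Call:
carry_out([
  {"jaw": 1,"dx": 4,"dy": -30,"dz": 0,"rx": 0,"ry": 0,"rz": 0},
  {"jaw": 1,"dx": 6,"dy": -45,"dz": 0,"rx": 0,"ry": 0,"rz": 0},
  {"jaw": 1,"dx": 6,"dy": -45,"dz": 0,"rx": 0,"ry": 0,"rz": 0},
  {"jaw": 1,"dx": 6,"dy": -45,"dz": 0,"rx": 0,"ry": 0,"rz": 0},
  {"jaw": 1,"dx": 6,"dy": -45,"dz": 0,"rx": 0,"ry": 0,"rz": 0},
])

```text
clock: 4.6
tcp_pos: [0.5501, -0.0585, 0.1795]
tool_rot: [-3.119, -0.377, -0.001]
force: [0.6, 0.3, -2.8]
width: 0.121
finger_force: 30.0
```

Call:
carry_out([
  {"jaw": 1,"dx": 6,"dy": -45,"dz": 0,"rx": 0,"ry": 0,"rz": 0},
  {"jaw": 1,"dx": 6,"dy": -45,"dz": 0,"rx": 0,"ry": 0,"rz": 0},
  {"jaw": 1,"dx": 6,"dy": -45,"dz": 0,"rx": 0,"ry": 0,"rz": 0},
  {"jaw": 1,"dx": 5,"dy": -35,"dz": 0,"rx": 0,"ry": 0,"rz": 0.008},
  {"jaw": 1,"dx": 2,"dy": -20,"dz": 0,"rx": 0,"ry": 0,"rz": 0},
])

```text
clock: 5.1
tcp_pos: [0.5288, 0.1346, 0.1794]
tool_rot: [-3.117, -0.372, -0.001]
force: [-0.2, -0.1, -2.0]
width: 0.124
finger_force: 30.0
```

Call:
carry_out([
  {"jaw": 1,"dx": 0,"dy": 0,"dz": 30,"rx": 0,"ry": 0,"rz": 0},
  {"jaw": 1,"dx": 0,"dy": 0,"dz": 25,"rx": 0,"ry": 0,"rz": 0},
  {"jaw": 1,"dx": 0,"dy": 0,"dz": 0,"rx": 0,"ry": 0,"rz": 0},
  {"jaw": 1,"dx": 0,"dy": 0,"dz": 0,"rx": 0,"ry": 0,"rz": 0},
])

```text
clock: 5.5
tcp_pos: [0.5299, 0.1301, 0.1242]
tool_rot: [3.12, 0.364, -0.0]
force: [0.4, -0.4, -2.3]
width: 0.129
finger_force: 30.0
```

```bash
python3 - <<'E'
from h import *
a=.2325
go(.53041482,.13076603,.120,a)
c=bot.get_calibration("wrist");np.save("cw2.npy",c,allow_pickle=True);i=bot.get_image("wrist")
o=cv2.resize(i[60:360,120:520],None,fx=2,fy=2,interpolation=cv2.INTER_CUBIC);cv2.imwrite("pics/w3.png",o)
E
```

```text
t 5.5 p [0.5299 0.1301 0.1242] need mm [ 0.7 -0.5  4.2] rot [0.     0.0002 0.    ] F [ 0.4 -0.4 -2.3] w 0.12865184332970006 g 29.99899059534073
```

View pics/w3.png

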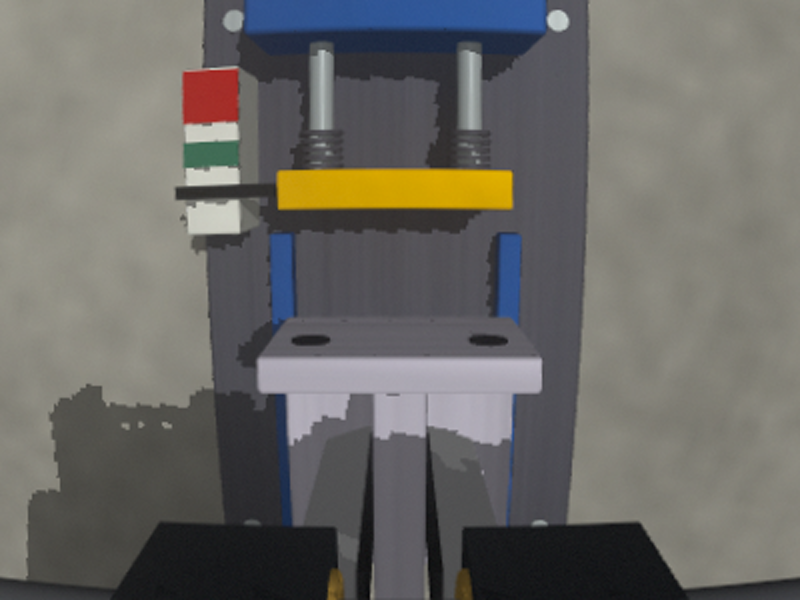

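The view shows the fence front top edge from (277,208) to (513,206) and the rail inner edges at (293,250) and (498,250). The flange top outer edge runs from (258,357) to (541,357). The bracket lies between the rails.

```bash
python3 - <<'E'
from h import *
c=np.load("cw2.npy",allow_pickle=True).item()
P=lambda x,y,z:onz(c,120+(x+.5)/2-.5,60+(y+.5)/2-.5,z,True)[:2]
p,T,s=tool()
def seg(l,r,z):
    A,B=P(*l,z),P(*r,z);d=A-B;m=(A+B)/2;return m,np.linalg.norm(d).round(4),np.arctan2(-d[0],d[1]).round(4),(T[:2,:2].T@(m-p[:2])*1000).round(1)
zb=p[2]-.038
print("fence top",seg((277,208),(513,206),.059))
print("rails",seg((293,250),(498,250),.022))
print("bed edge",seg((206,120),(589,120),.012))
print("bed edge2",seg((222,450),(577,450),.012))
print("flange top",seg((258,357),(541,357),zb+.045),zb)
E
```

```text
fence top (array([0.5922766 , 0.14588187]), np.float64(0.0692), np.float64(0.241), array([63.6, -1.1]))
rails (array([0.57608684, 0.14207904]), np.float64(0.0708), np.float64(0.2328), array([47. , -1.1]))
bed edge (array([0.62203089, 0.15232299]), np.float64(0.1373), np.float64(0.2327), array([94.1, -0.5]))
bed edge2 (array([0.50060997, 0.12269696]), np.float64(0.1381), np.float64(0.2333), array([-30.9,   0.4]))
flange top (array([0.56626333, 0.13833031]), np.float64(0.0576), np.float64(0.2333), array([36.6,  0.3])) 0.08678422085613899
```

Call:
carry_out([
  {"jaw": 1,"dx": 0,"dy": -1,"dz": 25,"rx": 0,"ry": 0,"rz": 0},
  {"jaw": 1,"dx": 0,"dy": 0,"dz": 25,"rx": 0,"ry": 0,"rz": 0},
  {"jaw": 1,"dx": 0,"dy": 0,"dz": 15,"rx": 0,"ry": 0,"rz": 0},
  {"jaw": 1,"dx": 0,"dy": 0,"dz": 0,"rx": 0,"ry": 0,"rz": 0},
  {"jaw": 1,"dx": 0,"dy": 0,"dz": 0,"rx": 0,"ry": 0,"rz": 0},
])

```text
clock: 6.05
tcp_pos: [0.5307, 0.1312, 0.0598]
tool_rot: [-3.12, -0.364, -0.003]
force: [0.0, -0.2, -1.8]
width: 0.124
finger_force: 30.0
```

Call:
carry_out([
  {"jaw": 1,"dx": 0,"dy": 0,"dz": 4,"rx": 0,"ry": 0,"rz": 0},
  {"jaw": 1,"dx": 0,"dy": 0,"dz": 2,"rx": 0,"ry": 0,"rz": 0},
  {"jaw": 1,"dx": 0,"dy": 0,"dz": 0,"rx": 0,"ry": 0,"rz": 0},
  {"jaw": 1,"dx": 0,"dy": 0,"dz": 0,"rx": 0,"ry": 0,"rz": 0},
])

```text
clock: 6.45
tcp_pos: [0.5298, 0.1312, 0.0528]
tool_rot: [-3.12, -0.365, -0.001]
force: [-0.3, -0.0, -2.5]
width: 0.128
finger_force: 30.0
```

Call:
carry_out([
  {"jaw": 1,"dx": 0,"dy": 0,"dz": 1,"rx": 0,"ry": 0,"rz": 0},
  {"jaw": 1,"dx": 0,"dy": 0,"dz": 0,"rx": 0,"ry": 0,"rz": 0},
  {"jaw": 1,"dx": 0,"dy": 0,"dz": 1,"rx": 0,"ry": 0,"rz": 0},
  {"jaw": 1,"dx": 0,"dy": 0,"dz": 0,"rx": 0,"ry": 0,"rz": 0},
  {"jaw": 1,"dx": 0,"dy": 0,"dz": 0,"rx": 0,"ry": 0,"rz": 0},
])

```text
clock: 6.95
tcp_pos: [0.5296, 0.1312, 0.0504]
tool_rot: [3.12, 0.365, -0.0]
force: [-0.2, 0.9, -1.8]
width: 0.121
finger_force: 30.0
```

Call:
carry_out([
  {"jaw": 1,"dx": 0,"dy": 0,"dz": 0.6,"rx": 0,"ry": 0,"rz": 0},
  {"jaw": 1,"dx": 0,"dy": 0,"dz": 0,"rx": 0,"ry": 0,"rz": 0},
  {"jaw": 1,"dx": 0,"dy": 0,"dz": 0,"rx": 0,"ry": 0,"rz": 0},
])

```text
clock: 7.25
tcp_pos: [0.5296, 0.1312, 0.0504]
tool_rot: [-3.12, -0.365, -0.0]
force: [-2.3, 0.1, 5.5]
width: 0.125
finger_force: 30.0
```

Call:
carry_out([
  {"jaw": 1,"dx": 0,"dy": 0,"dz": 0.6,"rx": 0,"ry": 0,"rz": 0},
  {"jaw": 1,"dx": 0,"dy": 0,"dz": 0,"rx": 0,"ry": 0,"rz": 0},
  {"jaw": 1,"dx": 0,"dy": 0,"dz": 0,"rx": 0,"ry": 0,"rz": 0},
])

```text
clock: 7.55
tcp_pos: [0.5296, 0.1312, 0.0504]
tool_rot: [-3.12, -0.365, -0.0]
force: [-2.2, -1.3, 10.7]
width: 0.127
finger_force: 30.0
```

The bracket touches the bed with about 12 N. I'll ease that slightly and start pushing.

Call:
carry_out([
  {"jaw": 1,"dx": 0,"dy": 0,"dz": -0.7,"rx": 0,"ry": 0,"rz": 0},
  {"jaw": 1,"dx": 6,"dy": 0,"dz": 0,"rx": 0,"ry": 0,"rz": 0},
  {"jaw": 1,"dx": 7,"dy": 0,"dz": 0,"rx": 0,"ry": 0,"rz": 0},
  {"jaw": 1,"dx": 7,"dy": 0,"dz": 0,"rx": 0,"ry": 0,"rz": 0},
  {"jaw": 1,"dx": 0,"dy": 0,"dz": 0,"rx": 0,"ry": 0,"rz": 0},
])

```text
clock: 8.05
tcp_pos: [0.5494, 0.1358, 0.0504]
tool_rot: [3.12, 0.365, 0.0]
force: [-1.2, -1.4, 7.6]
width: 0.126
finger_force: 30.0
```

Call:
carry_out([
  {"jaw": 1,"dx": 4,"dy": 0,"dz": 0,"rx": 0,"ry": 0,"rz": 0},
  {"jaw": 1,"dx": 4,"dy": 0,"dz": 0,"rx": 0,"ry": 0,"rz": 0},
  {"jaw": 1,"dx": 2,"dy": 0,"dz": 0,"rx": 0,"ry": 0,"rz": 0},
  {"jaw": 1,"dx": 0,"dy": 0,"dz": 0,"rx": 0,"ry": 0,"rz": 0},
  {"jaw": 1,"dx": 0,"dy": 0,"dz": 0,"rx": 0,"ry": 0,"rz": 0},
])

```text
clock: 8.55
tcp_pos: [0.5567, 0.1375, 0.0504]
tool_rot: [3.12, 0.365, -0.007]
force: [-6.4, -1.5, 10.8]
width: 0.121
finger_force: 30.0
```

```bash
python3 - <<'E'
from h import *
go(.5923-.039*.973+.012*.973,.1459-.027*.23,.0504,.2325)
i=bot.get_image("wrist");c=bot.get_calibration("wrist");np.save("cw3.npy",c,allow_pickle=True)
cv2.imwrite("pics/w4.png",cv2.resize(i[60:360,120:520],None,fx=2,fy=2,interpolation=cv2.INTER_CUBIC))
E
```

```text
t 8.55 p [0.5567 0.1375 0.0504] need mm [9.6 0.  0. ] rot [-0.      0.0043  0.0001] F [-6.4 -1.5 10.8] w 0.1208071013022569 g 30.00165581703186
```

View pics/w4.png

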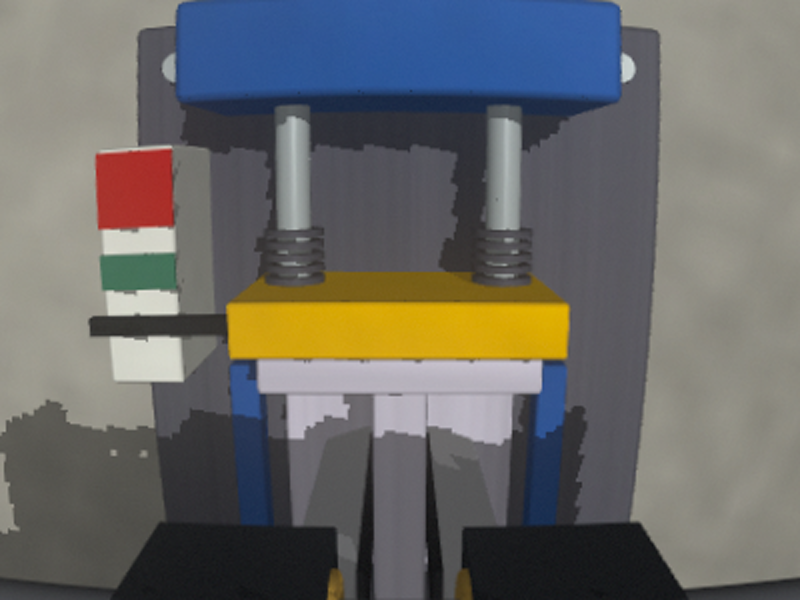

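The flange is just touching the fence with the pointer still at rest: pointer at y=325, green band at y 254–290. The bracket is centred on the fence to within 1 px. I need about 12 mm more.

Call:
carry_out([
  {"jaw": 1,"dx": 3,"dy": 0,"dz": 0,"rx": 0,"ry": 0,"rz": 0},
  {"jaw": 1,"dx": 3,"dy": 0,"dz": 0,"rx": 0,"ry": 0,"rz": 0},
  {"jaw": 1,"dx": 3,"dy": 0,"dz": 0,"rx": 0,"ry": 0,"rz": 0},
  {"jaw": 1,"dx": 2,"dy": 0,"dz": 0,"rx": 0,"ry": 0,"rz": 0},
  {"jaw": 1,"dx": 0,"dy": 0,"dz": 0,"rx": 0,"ry": 0,"rz": 0},
])

```text
clock: 9.1
tcp_pos: [0.562, 0.1388, 0.0501]
tool_rot: [3.119, 0.364, -0.024]
force: [-15.4, -3.1, 20.2]
width: 0.123
finger_force: 30.0
```

Call:
carry_out([
  {"jaw": 1,"dx": 0,"dy": 0,"dz": 0,"rx": 0,"ry": 0,"rz": 0},
  {"jaw": 1,"dx": 0,"dy": 0,"dz": 0,"rx": 0,"ry": 0,"rz": 0},
  {"jaw": 1,"dx": 0,"dy": 0,"dz": 0,"rx": 0,"ry": 0,"rz": 0},
])

```text
clock: 9.4
tcp_pos: [0.562, 0.1388, 0.0501]
tool_rot: [3.119, 0.364, -0.024]
force: [-15.5, -3.5, 20.1]
width: 0.127
finger_force: 30.0
```

```bash
python3 - <<'E'
from h import *
go(.5567+.012*.973,.1375+.012*.23,.0504,.2325)
i=bot.get_image("wrist")
cv2.imwrite("pics/w5.png",cv2.resize(i[60:360,120:520],None,fx=2,fy=2,interpolation=cv2.INTER_CUBIC))
E
```

```text
t 9.4 p [0.562  0.1388 0.0501] need mm [ 6.6  0.  -0.4] rot [-0.      0.0153  0.    ] F [-15.5  -3.5  20.1] w 0.12689455668554264 g 30.004757344722748
```

View pics/w5.png

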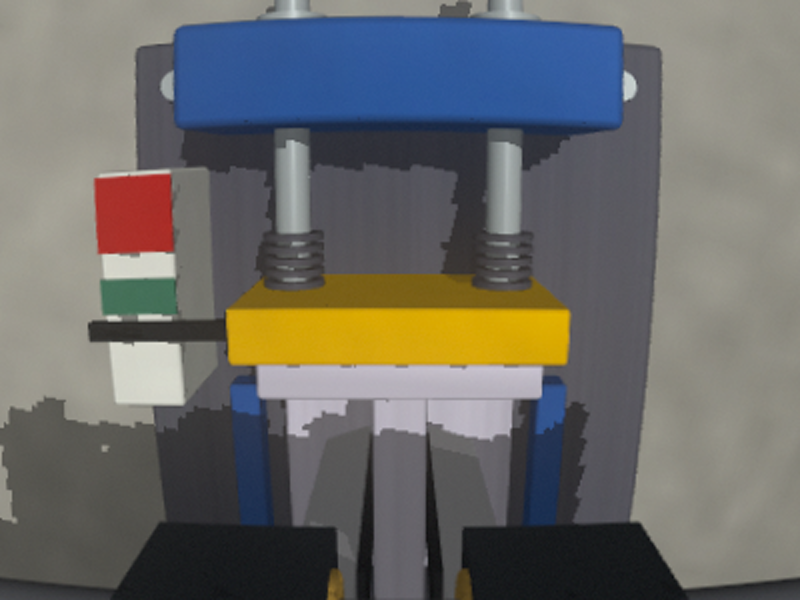

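The fence is about 4 mm back. The down-force has grown to 20 N and friction is eating the push, so I'll lighten it.

Call:
carry_out([
  {"jaw": 1,"dx": 0,"dy": 0,"dz": -0.7,"rx": 0,"ry": 0,"rz": 0},
  {"jaw": 1,"dx": 0,"dy": 0,"dz": -0.5,"rx": 0,"ry": 0,"rz": 0},
  {"jaw": 1,"dx": 0,"dy": 0,"dz": 0,"rx": 0,"ry": 0,"rz": 0},
  {"jaw": 1,"dx": 0,"dy": 0,"dz": 0,"rx": 0,"ry": 0,"rz": 0},
])

```text
clock: 9.85
tcp_pos: [0.5631, 0.1391, 0.0502]
tool_rot: [3.119, 0.364, -0.021]
force: [-10.0, -2.1, 8.1]
width: 0.127
finger_force: 30.0
```

Call:
carry_out([
  {"jaw": 1,"dx": 2,"dy": 0,"dz": -0.4,"rx": 0,"ry": 0,"rz": 0},
  {"jaw": 1,"dx": 2,"dy": 0,"dz": -0.2,"rx": 0,"ry": 0,"rz": 0},
  {"jaw": 1,"dx": 0,"dy": 0,"dz": 0,"rx": 0,"ry": 0,"rz": 0},
  {"jaw": 1,"dx": 0,"dy": 0,"dz": 0,"rx": 0,"ry": 0,"rz": 0},
])

```text
clock: 10.25
tcp_pos: [0.5664, 0.1398, 0.0502]
tool_rot: [3.118, 0.364, -0.023]
force: [-12.2, -3.1, 4.9]
width: 0.125
finger_force: 30.0
```

```bash
cat > pt.py <<'E'
from h import *
go(.5567+.012*.973,.1375+.012*.23,.0504,.2325)
i=bot.get_image("wrist");b=i[60:270,165:205].astype(int)
g=(b[...,1]>b[...,2]+30)&(b[...,1]>60); r=(b[...,2]>b[...,1]+80)&(b[...,0]<90)&(b[...,1]<80)
k=i[60:270,166:173].max(2).mean(1); 
for n,m in(("green",g),("red",r)):
    y=np.where(m.sum(1)>10)[0]; print(n,(y.min(),y.max()) if len(y) else None)
d=np.where(k<60)[0]; print("pointer rows",d.min() if len(d) else None,d.max() if len(d) else None)
E
python3 pt.py
```

```text
t 10.25 p [0.5664 0.1398 0.0502] need mm [ 2.   0.  -0.3] rot [0.0001 0.0147 0.0001] F [-12.2  -3.1   4.9] w 0.12530351548643634 g 30.0016450881958
green (np.int64(150), np.int64(159))
red (np.int64(98), np.int64(136))
pointer rows 161 169
```

Call:
carry_out([
  {"jaw": 1,"dx": 2,"dy": 0,"dz": -0.2,"rx": 0,"ry": 0,"rz": 0},
  {"jaw": 1,"dx": 1,"dy": 0,"dz": 0,"rx": 0,"ry": 0,"rz": 0},
  {"jaw": 1,"dx": 0,"dy": 0,"dz": 0,"rx": 0,"ry": 0,"rz": 0},
  {"jaw": 1,"dx": 0,"dy": 0,"dz": 0,"rx": 0,"ry": 0,"rz": 0},
])

```text
clock: 10.7
tcp_pos: [0.5682, 0.1403, 0.0502]
tool_rot: [3.118, 0.364, -0.026]
force: [-12.7, -2.7, 5.9]
width: 0.124
finger_force: 30.0
```

```bash
python3 pt.py; python3 - <<'E'
from h import *
a=bot.get_image("side");b=bot.get_image("wrist")
o=np.zeros((600,800,3),np.uint8)
o[:340,:640]=cv2.resize(a[275:360,240:400],None,fx=4,fy=4,interpolation=cv2.INTER_CUBIC)
o[350:600,:400]=b[60:310,120:520];cv2.imwrite("pics/f.png",o)
E
```

```text
t 10.7 p [0.5682 0.1403 0.0502] need mm [ 0.2  0.  -0.2] rot [0.0002 0.0169 0.0001] F [-12.7  -2.7   5.9] w 0.12364748084627292 g 30.001762211322784
green (np.int64(154), np.int64(159))
red (np.int64(102), np.int64(140))
pointer rows 161 169
```

View pics/f.png

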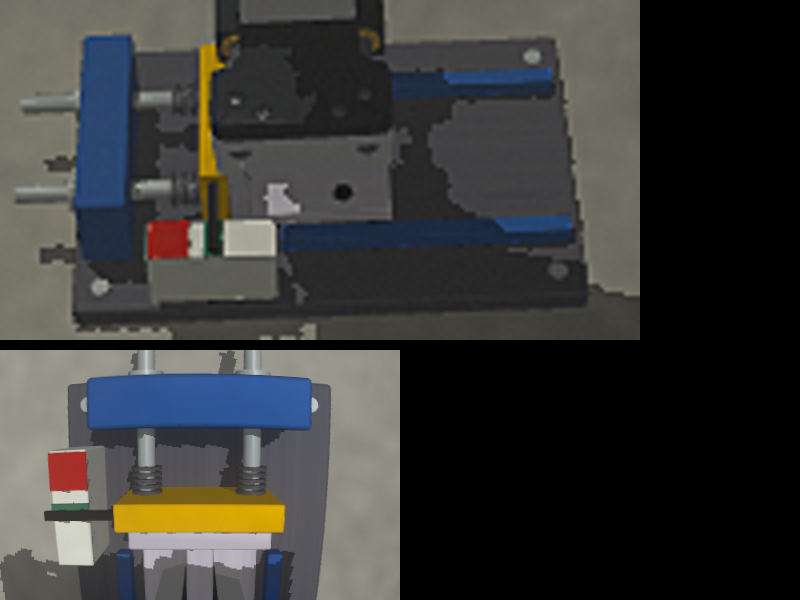

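The pointer (row 165) sits inside the green band (rows 154–172), which puts the fence about 10.6 mm back. The flange is flush and centred, and the gripper is clear of the fence. Handing in.

```bash
python3 -c "
from bench import bot
print(bot.job_done())"
```

```text
the job is handed in; nothing more can be done
None
```

I handed the job in with the bracket still gripped (30 N) and flat on the bed, its flange flush on the fence, the pointer in the green about 10.6 mm back, and a steady push of roughly 8.5 N estimated from the spring; the hand-in gave no verdict.

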